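# Feed a packing block into the laser marker

## Task

Lay the wooden packing block in the loading tray of the laser marker, take hold of the crank by its loose black sleeve and wind it clockwise to its stop, so that the pusher drives the block through the spring flap and fully home inside. Then, still holding the sleeve because the spring-loaded crank would whip back, wind it back to where it started, so that the flap swings shut behind the pusher, and let go.

Things in the scene. Friction and masses are not known exactly. Their poses are not given: they have to be found in the camera images.
- block_mid (a point): centre of the loose dark wooden packing block, 44 x 90 x 30 mm, about 0.12 kg, lying flat on the bench left of the marker, its centre 15 mm above what it lies on; its own y axis runs along the 90 mm length, x across the 44 mm width, z up
- marker: the laser marker, a white bench machine; origin on the bench under the middle of its loading tray; feeding goes along its -y, towards the box; x is across the tray, away from the robot. The box, with an amber side window, begins at y = -55 mm and is 122 mm high, with a dark laser head up to 155 mm from y = -114 mm on. Behind the tray, level with its floor, runs a white belt housing to x = 69 mm
- tray_mid (a point): where the block's centre belongs in the loading tray: 15 mm above the steel tray floor, which lies 50 mm above the bench; axes as marker. The block lies flat with its length along y. Free from y = -55 mm (box wall with the port) to +68 mm (pusher face at home), so 10 mm off the middle either way is fine
- tray_rail (a point): top of the tray's guide rails on its centre line, 16 mm above the tray floor. The two aluminium rails leave 49 mm between them and flare outward above 9 mm. They are cut away from y = -32 to +34 mm of the tray's middle: there the fingers can reach down beside the block to the level of the tray floor
- mark_spot (a point): where the block's centre ends up when it is fully home inside the box, 150 mm along -y from tray_mid, same axes and height
- crank_axis (a point): point on the upright axis of the crank, at the mid-height of the sleeve, 134 mm above the bench; same axes as tray_mid. The sleeve's centre circles this point level, at 45 mm radius, and lies along +y of it when the crank is home
- crank_sleeve: the upright black ribbed grip sleeve of the crank, 24 mm in diameter, 64 mm long, origin at its centre, z up. It spins freely on its pin, so a hand that holds it need not turn. The steel crank arm turns 33 to 47 mm below its centre
- crank (a joint): angle of the crank, rad: 0 at home (held there by a return spring), grows clockwise seen from above, 7.85 (one and a quarter turns) at the inner stop. It drives the pusher 22.0 mm per rad towards the box, 173 mm in all. The spring pulls back at the sleeve with 1.3 N at home to 2.4 N at the inner stop; let go, the crank whips back
- flap (a joint): angle of the black spring flap just inside the port, hinged at its top: 0 hanging shut, grows as it is pushed inward (1.2 to 1.5 when propped open). The pusher bar holds it open while it is in the port

How it is judged:
By the outcome, as a careful person would: the job done as asked, in the order asked, and still so for the second after the job is handed in, with the robot touching nothing.
It also fails if it takes over 69 s, if anything falls off the work surface, if the arm or the gripper's body presses on something with over 40 N, if the wrist force passes 120 N, or if a joint passes its speed limit or range.

## Robot

A 6-joint arm with a two-finger parallel gripper is mounted at the origin on a cart in front of the work surface, level with it; the furniture and walls round the work are solid. World frame = base frame: x ahead of the robot, y to its left, z up, the work surface at z = 0. Lengths are in m, angles in rad, forces in N, time in s.
With the tool pointing down it reaches from about 0.3 to 0.875 m from the base axis. Payload 6.4 kg.
Tool frame: the origin (TCP) lies between the finger pads; the fingertips stand ctrl.tip_extent ahead of it and the grasp point (between the pads) is the TCP (ctrl.tip_extent is the distance from the TCP to the fingertips, in m); z points along the fingers, y is the line along which they close (so a half turn about z gives the same grasp; the last joint's range is limited). The gripper opens to 85 mm and grips with 20 to 120 N. Pads are 22 mm wide; open, the fingers measure 114 mm over their backs; the gripper's body (76 mm by 85 mm) begins 54 mm behind the grasp point. The pads swing forward as they close: fully open they stand 13 mm farther back than shut.
Start: joints at [-1.34, 0.181, 1.607, -0, 1.354, -0.206], TCP at [0.243, -0.521, 0.211] pointing down, gripper open.
Joint ranges: [-2.99, 2.99], [-0.89, 2.07], [0.3, 2.58], [-1.14, 4.28], [0, 2.63], [-3.12, 3.12]. Speed limits (rad/s): [2.57, 2.57, 3.01, 3.14, 3.14, 3.14].

## Interface

Orientations are given as a unit quaternion [w, x, y, z].
In Python, from bench import ctrl gives the robot as it stands.
- The arm moves only by the tool send_rows, never from a script. Its arguments are lists of equal length, an entry for each row: "dr": the turn, a rotation vector about the tool's x, y, z in units of 6 degrees (1.0 is 6 degrees), a list of three; "xyz": the shift along the tool's x, y, z in cm, a list of three; "jaw": the opening in per cent of the stroke, from 0 (shut) to 100 (fully open). In form: {"dr": [[wx, wy, wz], ...], "xyz": [[dx, dy, dz], ...], "jaw": [jaw, ...]}. A call has exactly 8 rows; each row is the pose to reach, as a shift and turn from the pose commanded when the call began, along the tool's axes at that moment; what a row does not reach only later rows make up. A row lasts 1/8 s, in which the tool goes at most 62.5 mm and 10.7 degrees, less where a joint would pass 70% of its speed; a pose out of reach is approached as far as the arm can. A call with a gripper value outside its range is refused whole. The fingers move at their own pace and stop on an object; the grip force is fixed at half the most. Time passes only in rows, so rows that repeat a pose let the fingers close, or fill a call up. It gives the time, the measured TCP pose, the force, the opening and the grip force at its end, in the units of the state.
- ctrl.get_obs(): the state, without advancing time (a new reading comes with each control period).
- ctrl.camera(name): name is "scene" or "side" or "wrist"; returns the picture (400x640x3 uint8, red, green, blue); there is no depth.
- ctrl.calibration(name): a dict with "camera_matrix" (3x3 intrinsics, pixels), "world_from_camera" (4x4, takes a point from camera to world coordinates). Camera axes: x right, y up, looking along -z (the intrinsics and any distortion apply to the point x, -y, -z); pixel columns grow to the right and rows downward; lengths in m; the calibration is good to about 2 mm. A picture is of the moment at which its call begins: read the wrist's pose just before it. calibration takes no time and is no camera call; for the wrist camera it gives the pose at the moment of the call.
- ctrl.hand_in(): hands the job in; it is judged then, once.
The state is a dict: "time_s": time; "q": joint angles; "dq": joint speeds; "joint_efforts": joint torques, N m; "eef_pos": TCP position; "eef_rot": TCP orientation; "wrist_force": force on the tool from outside, world axes, zero at the start; "torque": the same for the moment, N m; "opening": opening from 0.0 (shut) to 1.0 (fully open); "grasp_force": force on a finger pad.
Only numpy, scipy, OpenCV 4.12 (cv2) and the standard library are available. Lean on these libraries where they do the work, as an engineer would, in place of code of your own. Each camera call takes 0.05 s, during which the arm holds its last target. There are 200 camera calls.

## Working session

There is one attempt and no reset: what is moved stays moved. The work goes in short steps, Python scripts to look and compute and a tool call to move; the robot and the scene stay as the last step left them, time stands still between calls to the robot, and variables do not carry over. Pictures are saved under pics/ and viewed, at most 10 in all, crops included, and the job is handed in when it is done.

Besides the shell and the picture viewer there is one more tool, called as name(argument=value, ...), one argument or row to a line, values as JSON. send_rows: Moves the arm, as the interface text tells. Its arguments: {"type":"object","properties":{"dr":{"type":"array","items":{"type":"array","items":{"type":"number"}}},"xyz":{"type":"array","items":{"type":"array","items":{"type":"number"}}},"jaw":{"type":"array","items":{"type":"number"}}},"required":["dr","xyz","jaw"]}

```bash
mkdir -p pics; python3 - <<'E'
from bench import ctrl
import cv2,numpy as np
o=ctrl.get_obs();print({k:np.round(v,3).tolist() for k,v in o.items()},ctrl.tip_extent)
for n in("scene","side","wrist"):
    c=ctrl.calibration(n);print(n,np.round(c["camera_matrix"],1).tolist(),np.round(c["world_from_camera"],3).tolist(),[k for k in c])
    im=ctrl.camera(n);cv2.imwrite(f"pics/{n}0.png",im[:,:,::-1])
E
```

```text
{'time_s': 0.0, 'q': [-1.34, 0.182, 1.608, -0.0, 1.354, -0.206], 'dq': [-0.002, 0.001, -0.001, 0.001, -0.001, -0.001], 'joint_efforts': [-0.002, -44.487, -35.134, -0.0, 0.009, -0.0], 'eef_pos': [0.243, -0.52, 0.21], 'eef_rot': [-0.001, 0.976, 0.217, -0.0], 'wrist_force': [-0.378, -0.057, -0.346], 'torque': [-0.044, -0.015, -0.033], 'grasp_force': 0.0, 'opening': 1.003} 0.019
scene [[516.5, 0.0, 317.3], [0.0, 516.5, 196.2], [0.0, 0.0, 1.0]] [[-0.834, 0.418, -0.36, 0.029], [-0.552, -0.611, 0.568, 0.753], [0.017, 0.672, 0.74, 1.107], [0.0, 0.0, 0.0, 1.0]] ['camera_matrix', 'world_from_camera']
side [[474.8, 0.0, 320.0], [0.0, 474.8, 203.4], [0.0, 0.0, 1.0]] [[-0.943, 0.176, -0.282, 0.09], [-0.332, -0.462, 0.822, 1.255], [0.014, 0.869, 0.494, 0.842], [0.0, 0.0, 0.0, 1.0]] ['camera_matrix', 'world_from_camera']
wrist [[343.4, 0.0, 324.6], [0.0, 343.4, 200.5], [0.0, 0.0, 1.0]] [[0.423, 0.868, 0.26, 0.309], [-0.906, 0.405, 0.12, -0.491], [-0.001, -0.286, 0.958, 0.374], [0.0, 0.0, 0.0, 1.0]] ['camera_matrix', 'world_from_camera']
```

View pics/scene0.png

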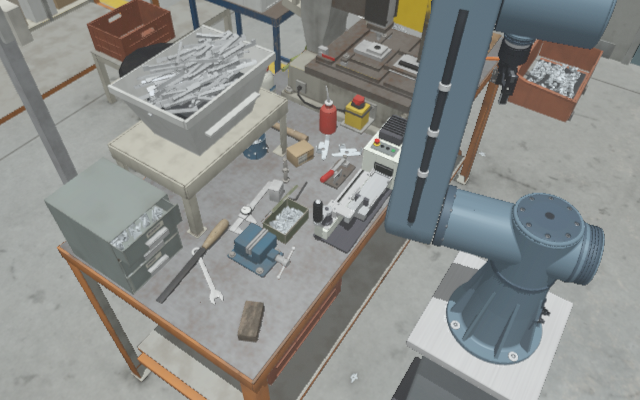

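View pics/side0.png

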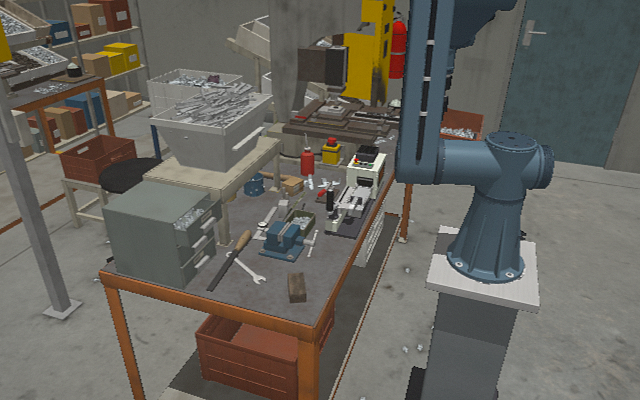

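The scene view shows the block at about (250,321), the black sleeve at (318,210), the tray at about (355,195) and the white box at (383,155). In the side view the block is at (297,288) and the sleeve at (330,198). Next I'll enlarge both views.

```bash
python3 - <<'E'
import cv2,numpy as np
a=cv2.imread("pics/scene0.png");b=cv2.imread("pics/side0.png")
A=cv2.resize(a[110:260,290:420],None,fx=4,fy=4,interpolation=2)[:600,:400]
A=cv2.resize(a[110:260,300:400],(400,600),interpolation=2);B=cv2.resize(b[130:250,310:390],(400,600),interpolation=2)
cv2.imwrite("pics/c1.png",np.hstack([A,B]))
E
```

```text
(no output)
```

View pics/c1.png

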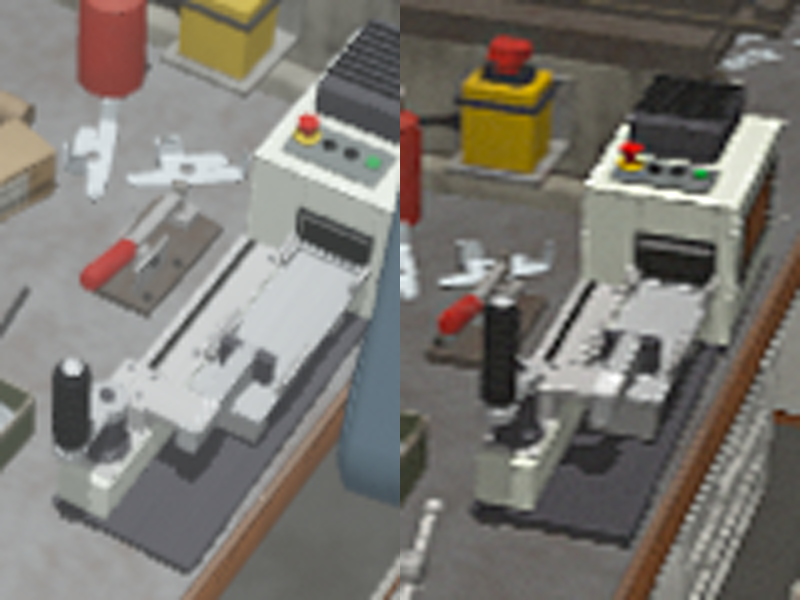

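```bash
cat > h.py <<'E'
from bench import ctrl
import cv2,numpy as np
def ray(n,u,v,c=None):
    c=c or ctrl.calibration(n);K=c["camera_matrix"];T=c["world_from_camera"]
    d=np.linalg.inv(K)@[u,v,1];return T[:3,3],T[:3,:3]@(d*[1,-1,-1])
def plane(n,u,v,z,c=None):
    o,d=ray(n,u,v,c);return o+d*(z-o[2])/d[2]
def tri(a,b):
    (o,d),(p,e)=ray(*a),ray(*b);t=np.linalg.lstsq(np.c_[d,-e],p-o,rcond=None)[0]
    x,y=o+d*t[0],p+e*t[1];return (x+y)/2,np.linalg.norm(x-y)
E
python3 - <<'E'
from h import *
np.set_printoptions(precision=4,suppress=True)
for k,a,b in(("sleeve",(318,211.2),(330.2,200)),("sleevetop",(318,201.5),(330.5,190)),("boxL",(363,149.2),(347,168)),("boxR",(398,163),(375.4,171.4))):
    print(k,tri(("scene",)+a,("side",)+b))
print("z122",plane("scene",363,149.2,.122),plane("side",347,168,.122),plane("side",375.4,171.4,.122))
print("sl z134",plane("scene",318,211.2,.134),plane("side",330.2,200,.134))
for n,(x0,y0,x1,y1) in(("scene",(225,290,280,350)),("side",(280,262,315,310))):
    im=cv2.imread(f"pics/{n}0.png");c=im[y0:y1,x0:x1].astype(int)
    m=((c[:,:,2]-c[:,:,0]>8)).astype(np.uint8);m=cv2.morphologyEx(m,2,np.ones((3,3)))
    cs=max(cv2.findContours(m,0,2)[0],key=cv2.contourArea)
    p=cv2.approxPolyDP(cs,2.5,True)[:,0]+[x0,y0];print(n,cv2.contourArea(cs),p.tolist())
    g=m>0;ys,xs=np.nonzero(m);print(xs.mean()+x0,ys.mean()+y0)
    for q in p: print(q,plane(n,*q,.03),plane(n,*q,0))
a=cv2.imread("pics/scene0.png");b=cv2.imread("pics/side0.png")
cv2.imwrite("pics/c2.png",np.hstack([cv2.resize(a[290:350,220:280],(400,400),interpolation=2),cv2.resize(b[260:320,270:330],(400,400),interpolation=2)]))
E
```

```text
sleeve (array([0.4721, 0.0487, 0.136 ]), np.float64(0.0017252017191509597))
sleevetop (array([0.4729, 0.0478, 0.1702]), np.float64(0.00290415166525033))
boxL (array([ 0.5019, -0.2302,  0.116 ]), np.float64(0.004213355179974041))
boxR (array([ 0.3969, -0.2371,  0.1162]), np.float64(0.0016845962677813962))
z122 [ 0.5014 -0.2248  0.122 ] [ 0.4962 -0.2165  0.122 ] [ 0.3954 -0.2257  0.122 ]
sl z134 [0.4739 0.0471 0.134 ] [0.4722 0.0458 0.134 ]
scene 723.5 [[246, 301], [238, 337], [256, 341], [262, 303]]
250.4587039390089 321.1969504447268
[246 301] [0.508  0.3022 0.03  ] [0.5213 0.2897 0.    ]
[238 337] [0.4648 0.3846 0.03  ] [0.4769 0.3744 0.    ]
[256 341] [0.4252 0.3697 0.03  ] [ 0.4362  0.359  -0.    ]
[262 303] [0.4733 0.2852 0.03  ] [0.4857 0.2722 0.    ]
side 463.0 [[288, 273], [290, 302], [306, 301], [303, 273]]
296.51503759398497 288.43045112781954
[288 273] [0.5074 0.2999 0.03  ] [0.5228 0.2646 0.    ]
[290 302] [0.4569 0.4072 0.03  ] [0.4705 0.3758 0.    ]
[306 301] [0.4203 0.3896 0.03  ] [0.4325 0.3576 0.    ]
[303 273] [0.4688 0.2855 0.03  ] [0.4828 0.2497 0.    ]
```

View pics/c2.png

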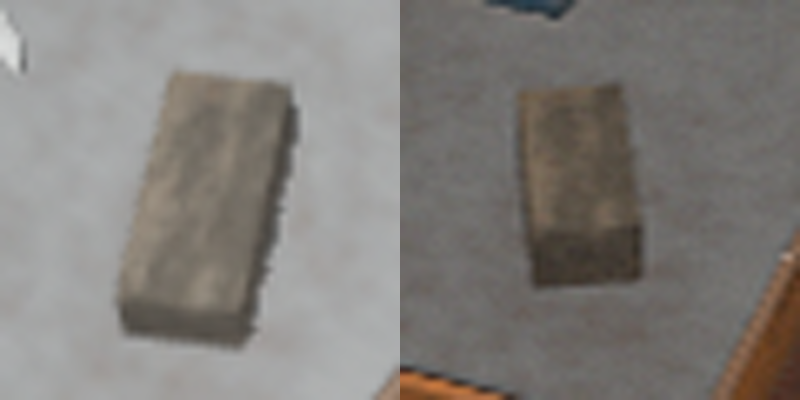

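The block's top face is at scene crop (175,73)-(292,85)-(246,315)-(119,297), and it lies flat. I'll move the wrist camera over the marker on the way to the block.

send_rows(
  dr=[
    [0, 0, 0],
    [0, 0, 0],
    [0, 0, 0],
    [0, 0, 0],
    [0, 0, 0],
    [0, 0, 0],
    [0, 0, 0],
    [0, 0, 0],
  ],
  xyz=[
    [6, -4, -3],
    [12, -8, -6],
    [18, -12, -8],
    [24, -16, -10],
    [30, -20, -12],
    [36, -24, -13],
    [39, -26, -13],
    [39, -26, -13],
  ],
  jaw=[100, 100, 100, 100, 100, 100, 100, 100],
)

```text
time_s: 1.15
eef_pos: [0.4874, -0.1182, 0.3413]
eef_rot: [0.0, 0.976, 0.217, 0.0]
wrist_force: [-0.6, -0.5, -0.2]
opening: 0.996
grasp_force: 0.0
```

```bash
python3 - <<'E'
from h import *
import pickle
o=ctrl.get_obs();print(o["time_s"],o["eef_pos"],np.abs(o["dq"]).max())
c=ctrl.calibration("wrist");im=ctrl.camera("wrist")
pickle.dump(c,open("w1.pkl","wb"));cv2.imwrite("pics/w1.png",im[:,:,::-1])
for k,z,p in(("block",.03,None),):
    S=[(175,73),(292,85),(246,315),(119,297)];D=[(118,88),(220,83),(240,222),(130,228)]
    a=np.array([plane("scene",220+x/6.667,290+y/6.667,.03) for x,y in S]);b=np.array([plane("side",270+x/6.667,260+y/6.667,.03) for x,y in D])
    for q in(a,b):print(q.mean(0),np.linalg.norm(q[1]-q[0]),np.linalg.norm(q[2]-q[1]),np.degrees(np.arctan2(*(q[2]+q[3]-q[0]-q[1])[[1,0]])))
E
```

```text
1.15 [ 0.4874408  -0.11821773  0.34130887] 0.8291078240825425
[0.46896526 0.33139216 0.03      ] 0.04214673338254446 0.08903077669806916 116.88157708656708
[0.46951511 0.33151803 0.03      ] 0.042067562738138 0.08763033666580403 116.05524592711868
```

View pics/w1.png

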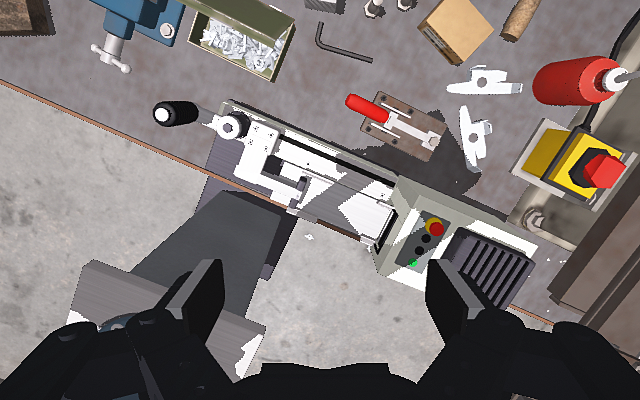

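The wrist view shows the sleeve top at about (163,115), crank hub (230,126), tray (350,210) and box at (400-540,180-310). The arm was still moving, so I'll retake it settled.

```bash
python3 - <<'E'
from h import *
import pickle
for i in range(6):
    o=ctrl.get_obs();v=np.abs(o["dq"]).max()
    if v<.02:break
    ctrl.camera("wrist")
print(i,o["time_s"],o["eef_pos"],v)
c=ctrl.calibration("wrist");im=ctrl.camera("wrist")
pickle.dump(c,open("w2.pkl","wb"));cv2.imwrite("pics/w2.png",im[:,:,::-1])
cv2.imwrite("pics/w2c.png",cv2.resize(im[80:320,140:460,::-1],(800,600),interpolation=2))
E
```

```text
5 1.45 [ 0.4860967  -0.12115161  0.34036156] 0.019161277623605505
```

View pics/w2c.png

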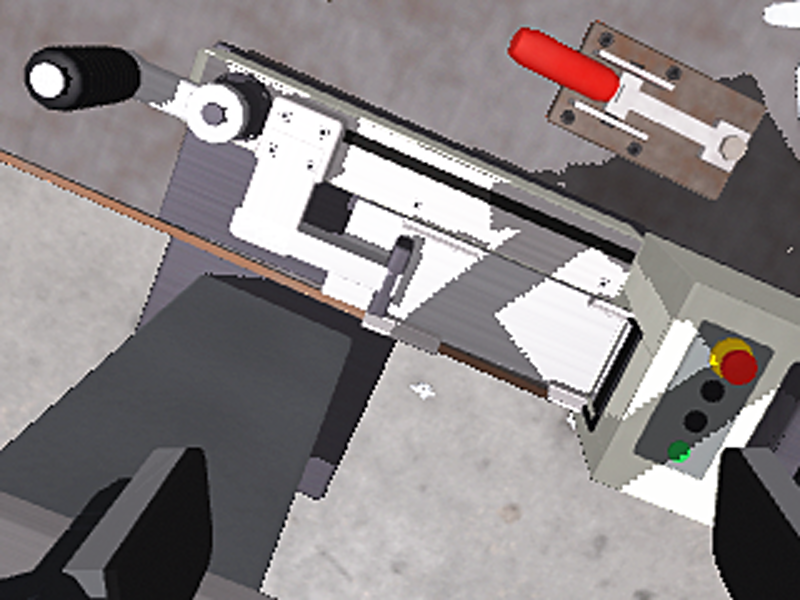

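```bash
python3 - <<'E'
from h import *
import pickle
np.set_printoptions(precision=4,suppress=True)
c=pickle.load(open("w2.pkl","rb"));print(c["world_from_camera"][:3,3])
P=lambda x,y,z:plane("wrist",140+x/2.5,80+y/2.5,z,c)
d=lambda a,b:(np.degrees(np.arctan2(*(a-b)[[1,0]])),np.linalg.norm(a-b))
for k,z,a,b in(("slot",.05,(345,137),(632,257)),("housing edge",.05,(220,45),(640,235)),("port x",.05,(633,320),(588,405)),("box foot",.05,(640,240),(580,420)),("box top",.122,(697,285),(597,485)),("near rail",.066,(365,320),(590,405)),("far rail",.066,(410,208),(635,312)),("hub/sleeve",.105,(218,112),(50,80))):
    A,B=P(*a,z),P(*b,z);print(k,A,B,d(A,B))
for z in(.16,.166,.172):print("sleevetop",z,P(50,80,z))
for z in(.095,.105,.115):print("hub",z,P(218,112,z))
E
```

```text
[ 0.5519 -0.0912  0.5041]
slot [ 0.4839 -0.0557  0.05  ] [ 0.4903 -0.2221  0.05  ] (np.float64(92.20569945372043), np.float64(0.16652161487748954))
housing edge [0.4996 0.0195 0.05  ] [ 0.5029 -0.2202  0.05  ] (np.float64(90.77691996758563), np.float64(0.23979153072828036))
port x [ 0.4587 -0.2397  0.05  ] [ 0.4027 -0.2406  0.05  ] (np.float64(0.9166692253706847), np.float64(0.05604999280651839))
box foot [ 0.5004 -0.2215  0.05  ] [ 0.3924 -0.2407  0.05  ] (np.float64(10.054633288975051), np.float64(0.10969199581435952))
box top [ 0.501  -0.2349  0.122 ] [ 0.39   -0.2407  0.122 ] (np.float64(3.031038773255881), np.float64(0.11114173328235175))
near rail [ 0.4014 -0.1041  0.066 ] [ 0.4084 -0.2363  0.066 ] (np.float64(93.06161833019746), np.float64(0.13233717537746095))
far rail [ 0.467  -0.1013  0.066 ] [ 0.4664 -0.2333  0.066 ] (np.float64(89.74145078729563), np.float64(0.13192814870615935))
hub/sleeve [ 0.4781 -0.0032  0.105 ] [0.4594 0.0703 0.105 ] (np.float64(-75.75733131107711), np.float64(0.07586810725122077))
sleevetop 0.16 [0.4722 0.048  0.16  ]
sleevetop 0.166 [0.4736 0.0456 0.166 ]
sleevetop 0.172 [0.4749 0.0432 0.172 ]
hub 0.095 [ 0.4762 -0.001   0.095 ]
hub 0.105 [ 0.4781 -0.0032  0.105 ]
hub 0.115 [ 0.4799 -0.0054  0.115 ]
```

send_rows(
  dr=[
    [0, 0, -1.6],
    [0, 0, -3.2],
    [0, 0, -4.8],
    [0, 0, -6.4],
    [0, 0, -8],
    [0, 0, -9.6],
    [0, 0, -11.2],
    [0, 0, -11.2],
  ],
  xyz=[
    [-1.5, 1.2, 1.5],
    [-3, 2.4, 3],
    [-4.5, 3.6, 4.5],
    [-6, 4.8, 6],
    [-7.5, 6, 7.5],
    [-9, 7, 9],
    [-9, 7, 9],
    [-9, 7, 9],
  ],
  jaw=[100, 100, 100, 100, 100, 100, 100, 100],
)

```text
time_s: 2.5
eef_pos: [0.4337, -0.2232, 0.2506]
eef_rot: [-0.0, 0.695, 0.719, -0.0]
wrist_force: [0.5, 0.1, 0.0]
opening: 1.002
grasp_force: 0.0
```

```bash
cat >> h.py <<'E'
def settle(tag,crop=None,size=None):
    import pickle
    for i in range(8):
        o=ctrl.get_obs();v=np.abs(o["dq"]).max()
        if v<.02:break
        ctrl.camera("wrist")
    R=o["eef_rot"];psi=2*np.degrees(np.arctan2(R[2],R[1]))
    print(o["time_s"],np.round(o["eef_pos"],4),"psi",round(psi,2),"rot",np.round(R,4),"q",np.round(o["q"],2),v)
    c=ctrl.calibration("wrist");im=ctrl.camera("wrist")[:,:,::-1]
    pickle.dump(c,open(tag+".pkl","wb"));cv2.imwrite(f"pics/{tag}.png",im)
    if crop:
        x0,y0,x1,y1=crop;cv2.imwrite(f"pics/{tag}c.png",cv2.resize(im[y0:y1,x0:x1],size,interpolation=2))
E
python3 -c "
from h import *
settle('w3',(160,0,480,240),(800,600))"
```

```text
2.55 [ 0.4341 -0.2229  0.2508] psi 91.91 rot [-1.000e-04  6.953e-01  7.188e-01 -0.000e+00] q [-0.72 -0.05  1.77 -0.    1.42 -0.75] 0.016098593263719777
```

View pics/w3c.png

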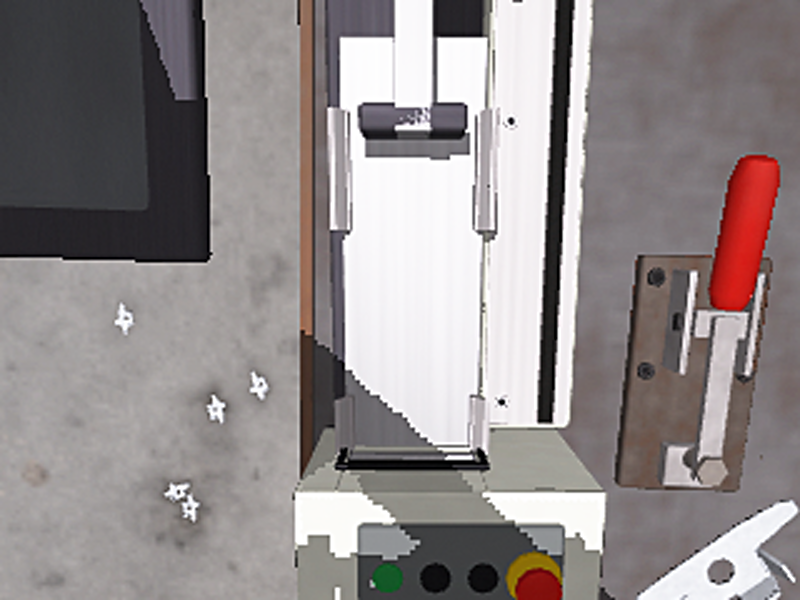

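The tray is centred at crop column ~412.5. The upper rail pieces end at row ~235 and the lower ones start at row ~397, the pusher bar is at row ~120, and the port is at rows 450-468.

```bash
python3 - <<'E'
from h import *
import pickle
np.set_printoptions(precision=4,suppress=True)
c=pickle.load(open("w3.pkl","rb"));print(c["world_from_camera"])
P=lambda x,y,z:plane("wrist",160+x/2.5,y/2.5,z,c)
for k,z,a,b in(("rail inner up",.059,(351,170),(474,170)),("low",.059,(355,425),(470,425)),("cutends",.066,(412.5,235),(412.5,397)),("slot",.05,(565,20),(545,420)),("boxtop",.122,(295,491),(604,491)),("port",.05,(340,455),(486,455)),("pusher face",.066,(412.5,137),(412.5,137)),("port rail tip",.066,(412.5,450),(412,450))):
    A,B=P(*a,z),P(*b,z);e=A-B;print(k,A,B,(A+B)/2,np.degrees(np.arctan2(e[1],e[0])),np.linalg.norm(e))
E
```

```text
[[ 0.9995 -0.0317 -0.009   0.4313]
 [ 0.0329  0.9576  0.2863 -0.1509]
 [-0.0004 -0.2864  0.9581  0.4146]
 [ 0.      0.      0.      1.    ]]
rail inner up [ 0.4069 -0.124   0.059 ] [ 0.4545 -0.1224  0.059 ] [ 0.4307 -0.1232  0.059 ] -178.11468589922927 0.047677885583549344
low [ 0.4098 -0.2245  0.059 ] [ 0.4582 -0.2229  0.059 ] [ 0.434  -0.2237  0.059 ] -178.10807493552906 0.048432749481041454
cutends [ 0.4315 -0.1473  0.066 ] [ 0.4336 -0.2106  0.066 ] [ 0.4325 -0.179   0.066 ] 91.90787495294217 0.06328475680773717
slot [ 0.4867 -0.0674  0.05  ] [ 0.4911 -0.2214  0.05  ] [ 0.4889 -0.1444  0.05  ] 91.61829166417941 0.15413351652849147
boxtop [ 0.3927 -0.2359  0.122 ] [ 0.5022 -0.2323  0.122 ] [ 0.4474 -0.2341  0.122 ] -178.10617328168692 0.10953156970049495
port [ 0.4029 -0.2399  0.05  ] [ 0.4666 -0.2377  0.05  ] [ 0.4348 -0.2388  0.05  ] -178.10722121155626 0.06369274252726946
pusher face [ 0.4303 -0.1122  0.066 ] [ 0.4303 -0.1122  0.066 ] [ 0.4303 -0.1122  0.066 ] 0.0 0.0
port rail tip [ 0.4343 -0.2328  0.066 ] [ 0.4341 -0.2328  0.066 ] [ 0.4342 -0.2328  0.066 ] 1.8926352841550036 0.00020819800226969234
```

send_rows(
  dr=[
    [0, 0, 0],
    [0, 0, -0.6],
    [0, 0, -1.2],
    [0, 0, -1.8],
    [0, 0, -2.4],
    [0, 0, -3],
    [0, 0, -3.6],
    [0, 0, -4.1],
  ],
  xyz=[
    [6, 0.6, 0],
    [12, 1.2, 0],
    [18, 1.8, 0],
    [24, 2.4, 0],
    [30, 3, 0],
    [36, 3.6, 0],
    [42, 4.2, 0],
    [48, 4.8, 2],
  ],
  jaw=[100, 100, 100, 100, 100, 100, 100, 90],
)

```text
time_s: 3.6
eef_pos: [0.4653, 0.2611, 0.2332]
eef_rot: [0.002, 0.524, 0.852, 0.002]
wrist_force: [1.1, -0.7, 0.4]
opening: 0.901
grasp_force: 0.0
```

```bash
cat >> h.py <<'E'
def go(x,y,z,psi):
    o=ctrl.get_obs();R=o["eef_rot"];p=2*np.arctan2(R[2],R[1])
    d=np.array([x,y,z])-o["eef_pos"];c,s=np.cos(p),np.sin(p)
    print(o["time_s"],np.round(o["eef_pos"],4),"psi",round(np.degrees(p),2),"open",o["opening"],"v",np.abs(o["dq"]).max().round(2))
    print("cm",np.round(100*np.array([c*d[0]+s*d[1],s*d[0]-c*d[1],-d[2]]),2),"drz",round(-(psi-np.degrees(p))/6,2))
E
python3 -c "
from h import *
go(.469,.3315,.022,116.5)"
```

```text
3.6 [0.4653 0.2611 0.2332] psi 116.78 open 0.9008438544644367 v 0.9
cm [ 6.12  3.51 21.12] drz 0.05
```

send_rows(
  dr=[
    [0, 0, 0],
    [0, 0, 0],
    [0, 0, 0],
    [0, 0, 0],
    [0, 0, 0],
    [0, 0, 0],
    [0, 0, 0],
    [0, 0, 0],
  ],
  xyz=[
    [3, 1.7, 3],
    [5, 3, 7],
    [6.4, 3.5, 11],
    [6.4, 3.5, 14],
    [6.4, 3.5, 14],
    [6.4, 3.5, 14],
    [6.4, 3.5, 14],
    [6.4, 3.5, 14],
  ],
  jaw=[90, 90, 90, 90, 90, 90, 90, 90],
)

```text
time_s: 4.6
eef_pos: [0.4673, 0.3317, 0.0927]
eef_rot: [0.001, 0.524, 0.852, 0.001]
wrist_force: [-0.4, 0.5, 0.5]
opening: 0.9
grasp_force: 0.0
```

```bash
python3 -c "
from h import *
settle('w4')
go(.469,.3315,.022,116.5)"
```

```text
4.6 [0.4673 0.3317 0.0927] psi 116.79 rot [7.000e-04 5.240e-01 8.517e-01 1.000e-03] q [ 0.41  0.31  1.71 -0.    1.12 -0.06] 0.006462276864590799
4.65 [0.467  0.3316 0.0924] psi 116.8 open 0.8968044905839867 v 0.01
cm [-0.1   0.17  7.04] drz 0.05
```

View pics/w4.png

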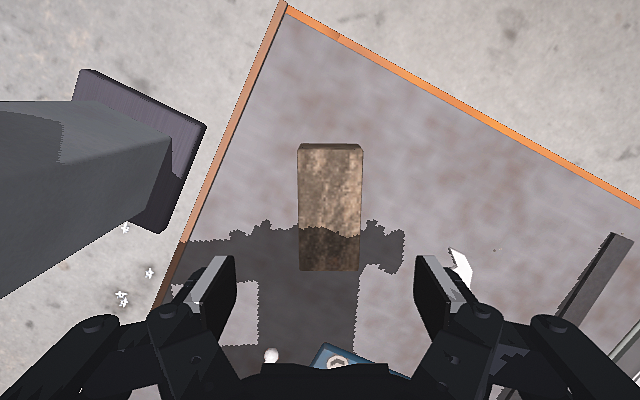

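The block is straight in the image: its top face spans columns 298-361 and rows 150-271, between the fingers.

```bash
python3 - <<'E'
from h import *
import pickle
c=pickle.load(open("w4.pkl","rb"))
q=[plane("wrist",*p,.03,c) for p in((298,150),(362,150),(360,271),(299,271))]
print(np.round(q,4),np.mean(q,0).round(4),[np.linalg.norm(q[i]-q[i-1]).round(4) for i in range(4)])
m=np.mean(q,0);go(m[0],m[1],.022,116.5)
E
```

```text
[[0.4333 0.3587 0.03  ]
 [0.471  0.3777 0.03  ]
 [0.5122 0.299  0.03  ]
 [0.4722 0.2789 0.03  ]] [0.4722 0.3286 0.03  ] [np.float64(0.0887), np.float64(0.0422), np.float64(0.0887), np.float64(0.0447)]
4.65 [0.467  0.3316 0.0924] psi 116.8 open 0.8968044905839867 v 0.01
cm [-0.51  0.32  7.04] drz 0.05
```

send_rows(
  dr=[
    [0, 0, 0],
    [0, 0, 0],
    [0, 0, 0],
    [0, 0, 0],
    [0, 0, 0],
    [0, 0, 0],
    [0, 0, 0],
    [0, 0, 0],
  ],
  xyz=[
    [-0.4, 0.25, 2],
    [-0.4, 0.25, 4],
    [-0.4, 0.25, 6],
    [-0.4, 0.25, 7],
    [-0.4, 0.25, 7],
    [-0.4, 0.25, 7],
    [-0.4, 0.25, 7],
    [-0.4, 0.25, 7],
  ],
  jaw=[90, 90, 90, 80, 60, 40, 35, 35],
)

```text
time_s: 5.65
eef_pos: [0.4708, 0.3293, 0.0219]
eef_rot: [0.0, 0.524, 0.852, 0.001]
wrist_force: [-0.1, 0.2, -0.8]
opening: 0.351
grasp_force: 0.0
```

```bash
python3 -c "
from h import *
go(.469,.3315,.022,116.5);o=ctrl.get_obs();print(o['grasp_force'],o['wrist_force'])"
```

```text
5.65 [0.4708 0.3293 0.0219] psi 116.83 open 0.350537902806096 v 0.0
cm [ 0.28 -0.06 -0.01] drz 0.06
0.0 [-0.05027163  0.23133882 -0.8401207 ]
```

The jaw reads 0.35 with no force, so I'll check with a picture.

```bash
python3 -c "
from h import *
settle('w5')"
```

```text
5.65 [0.4708 0.3293 0.0219] psi 116.83 rot [4.000e-04 5.238e-01 8.519e-01 5.000e-04] q [ 0.4   0.42  1.73  0.    0.99 -0.06] 0.0016962586585783854
```

View pics/w5.png

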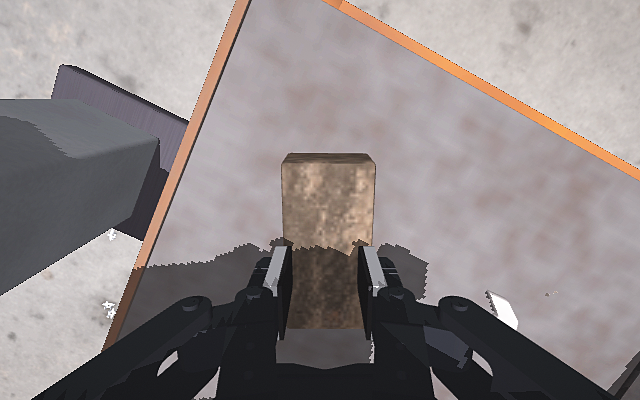

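The block lies squarely between the pads, which aren't touching it yet. I'll close fully, then lift.

send_rows(
  dr=[
    [0, 0, 0],
    [0, 0, 0],
    [0, 0, 0],
    [0, 0, 0],
    [0, 0, 0],
    [0, 0, 0],
    [0, 0, 0],
    [0, 0, 0],
  ],
  xyz=[
    [0, 0, 0],
    [0, 0, 0],
    [0, 0, 0],
    [0, 0, 0],
    [0, 0, 0],
    [0, 0, -1],
    [0, 0, -3],
    [0, 0, -5],
  ],
  jaw=[0, 0, 0, 0, 0, 0, 0, 0],
)

```text
time_s: 6.7
eef_pos: [0.4708, 0.3293, 0.0732]
eef_rot: [0.0, 0.524, 0.852, 0.0]
wrist_force: [0.5, 1.6, -0.2]
opening: 0.001
grasp_force: 0.0
```

```bash
python3 - <<'E'
from h import *
settle("w6");o=ctrl.get_obs();print(o['grasp_force'],o['opening'],o['wrist_force'])
import pickle
c=pickle.load(open("w6.pkl","rb"));im=cv2.imread("pics/w6.png").astype(int)
m=(im[:,:,2]-im[:,:,0]>25)
for r in range(150,300,15):
    x=np.nonzero(m[r,200:450])[0]+200
    if len(x):print(r,x.min(),x.max(),len(x))
T=c["world_from_camera"];p=o["eef_pos"];R=np.degrees(2*np.arctan2(o["eef_rot"][2],o["eef_rot"][1]))
def pix(w):
    q=T[:3,:3].T@(w-T[:3,3]);K=c["camera_matrix"];return K[0,0]*q[0]/-q[2]+K[0,2],K[1,1]*-q[1]/-q[2]+K[1,2]
xt=np.array([np.cos(np.radians(R)),np.sin(np.radians(R)),0])
for s in(0,.02,.04,.05):print(s,np.round(pix(p+xt*s+[0,0,.008]),1))
go(.432,-.18,.25,91.9)
E
```

```text
6.95 [0.4704 0.329  0.0715] psi 116.83 rot [1.000e-04 5.238e-01 8.519e-01 2.000e-04] q [ 0.4   0.34  1.72 -0.    1.09 -0.06] 0.01934372772019958
0.0 -0.002788176911395503 [-0.12405412  0.12254364  0.02287974]
150 205 363 81
165 200 363 79
180 200 363 73
195 293 362 70
210 293 362 69
225 294 361 59
240 348 351 4
255 343 359 8
270 359 359 1
0 [325.2 249.8]
0.02 [325.2 211.6]
0.04 [325.3 170.6]
0.05 [325.3 149. ]
7.0 [0.47   0.3289 0.0709] psi 116.83 open -0.002788176911395503 v 0.01
cm [-43.7  -26.35 -17.91] drz 4.15
```

The jaw closed completely without touching the block. From the finger pixels, the tips seem higher than the reported TCP implies. I'll check that numerically in the closed-jaw picture.

```bash
python3 - <<'E'
from h import *
a=cv2.imread("pics/w6.png");g=a.mean(2).astype(int)
for c in(310,318,325,332,340):print(c,g[200:340:4,c].tolist())
o=ctrl.get_obs();print(ctrl.tip_extent,[x for x in dir(ctrl) if x[0]!='_'])
b=cv2.imread("pics/w5.png");g=b.mean(2).astype(int)
for r in(250,260,280,300,320):print(r,g[r,262:392:3].tolist())
E
```

```text
310 [103, 113, 104, 114, 107, 108, 115, 50, 52, 53, 57, 51, 159, 156, 154, 155, 162, 115, 115, 114, 116, 116, 27, 28, 27, 27, 27, 29, 29, 27, 29, 26, 26, 27, 26]
318 [115, 131, 119, 116, 124, 134, 157, 67, 77, 79, 69, 67, 151, 151, 150, 152, 113, 115, 116, 117, 117, 114, 136, 73, 24, 26, 26, 25, 30, 29, 28, 28, 29, 28, 29]
325 [124, 140, 150, 150, 117, 133, 143, 59, 54, 60, 57, 53, 30, 29, 29, 30, 31, 31, 24, 23, 24, 23, 29, 31, 30, 31, 30, 30, 29, 30, 28, 29, 29, 29, 29]
332 [132, 138, 155, 128, 136, 124, 114, 119, 50, 56, 53, 49, 151, 151, 151, 151, 155, 115, 116, 115, 114, 112, 138, 23, 28, 27, 26, 26, 26, 29, 28, 28, 29, 28, 28]
340 [128, 158, 140, 110, 108, 111, 122, 116, 113, 52, 52, 51, 107, 136, 166, 161, 154, 153, 107, 115, 115, 117, 28, 27, 28, 28, 27, 28, 29, 28, 29, 29, 25, 27, 26]
0.019 ['MotionError', 'calibration', 'camera', 'get_obs', 'hand_in', 'tip_extent']
250 [192, 57, 174, 64, 140, 158, 158, 159, 31, 30, 48, 60, 55, 60, 55, 51, 52, 57, 62, 58, 54, 55, 59, 71, 61, 45, 111, 117, 124, 147, 71, 88, 38, 31, 174, 158, 158, 158, 166, 70, 76, 78, 80, 82]
260 [37, 37, 37, 173, 158, 157, 158, 57, 31, 25, 59, 58, 61, 54, 56, 56, 60, 73, 66, 61, 66, 70, 70, 57, 52, 54, 66, 65, 54, 81, 69, 66, 21, 23, 30, 169, 158, 157, 158, 33, 38, 37, 35, 90]
280 [27, 119, 157, 158, 119, 130, 23, 24, 24, 23, 27, 60, 69, 65, 56, 53, 57, 65, 70, 68, 61, 70, 55, 51, 55, 69, 61, 56, 61, 59, 67, 63, 22, 22, 25, 30, 22, 161, 156, 162, 159, 104, 29, 30]
300 [30, 29, 29, 30, 30, 30, 33, 23, 24, 20, 62, 52, 52, 55, 48, 53, 55, 60, 58, 60, 60, 51, 58, 51, 59, 61, 55, 51, 60, 62, 70, 82, 80, 21, 23, 23, 32, 29, 30, 30, 30, 30, 39, 30]
320 [30, 29, 27, 28, 29, 28, 30, 23, 19, 55, 51, 55, 52, 49, 52, 62, 65, 70, 73, 78, 65, 63, 64, 63, 61, 64, 62, 70, 72, 69, 77, 62, 73, 77, 22, 32, 32, 28, 28, 28, 26, 29, 31, 29]
```

The pads sit about 48 mm higher than the reported TCP suggests: the tips are ~0.135 m below the camera, where 0.183 m was expected, and 85 mm spans ~207 px. So I need to go ~48 mm lower. I'll reopen and descend, watching the force.

send_rows(
  dr=[
    [0, 0, 0],
    [0, 0, 0],
    [0, 0, 0],
    [0, 0, 0],
    [0, 0, 0],
    [0, 0, 0],
    [0, 0, 0],
    [0, 0, 0],
  ],
  xyz=[
    [0, 0.15, 0],
    [0, 0.15, 0],
    [0, 0.15, 1],
    [0, 0.15, 2],
    [0, 0.15, 4],
    [0, 0.15, 5.5],
    [0, 0.15, 6.5],
    [0, 0.15, 7.2],
  ],
  jaw=[85, 85, 85, 85, 85, 85, 85, 85],
)

```text
time_s: 8.0
eef_pos: [0.4714, 0.3296, -0.0017]
eef_rot: [-0.0, 0.524, 0.852, -0.0]
wrist_force: [-1.5, -0.1, 0.1]
opening: 0.848
grasp_force: 0.0
```

```bash
python3 - <<'E'
from h import *
settle("w7");go(.472,.329,-.020,116.5);print(ctrl.get_obs()["wrist_force"])
g=cv2.imread("pics/w7.png").mean(2).astype(int)
for r in(240,260,280,300,320):print(r,g[r,200:450:5].tolist())
E
```

```text
8.1 [ 0.4712  0.3295 -0.0016] psi 116.82 rot [-4.000e-04  5.238e-01  8.518e-01 -5.000e-04] q [ 0.4   0.46  1.73  0.    0.95 -0.06] 0.019840522932919772
8.15 [ 0.4717  0.3297 -0.001 ] psi 116.83 open 0.8513114502019351 v 0.01
cm [-0.08 -0.    1.9 ] drz 0.05
[-0.22865216  0.10674907  0.24913464]
240 [174, 175, 172, 170, 166, 159, 157, 162, 169, 177, 163, 164, 165, 167, 168, 89, 126, 118, 121, 112, 116, 112, 119, 115, 145, 109, 125, 126, 135, 127, 176, 172, 192, 154, 175, 188, 169, 163, 164, 169, 189, 176, 173, 168, 169, 169, 172, 172, 173, 169]
260 [81, 80, 61, 172, 155, 156, 25, 24, 47, 79, 77, 74, 69, 70, 73, 62, 116, 46, 130, 129, 130, 51, 57, 60, 72, 60, 158, 74, 44, 151, 153, 152, 164, 179, 167, 162, 73, 74, 77, 77, 79, 80, 20, 22, 128, 155, 156, 79, 80, 80]
280 [28, 164, 155, 155, 28, 24, 26, 23, 22, 77, 78, 78, 77, 75, 75, 77, 63, 63, 58, 54, 56, 58, 66, 66, 58, 73, 67, 53, 56, 56, 68, 77, 64, 63, 72, 62, 76, 77, 81, 82, 83, 83, 24, 23, 23, 22, 23, 155, 155, 177]
300 [118, 255, 84, 23, 23, 24, 23, 22, 15, 77, 78, 79, 80, 82, 79, 76, 57, 65, 58, 55, 57, 65, 73, 72, 66, 68, 67, 54, 52, 63, 60, 62, 63, 72, 84, 70, 76, 79, 81, 79, 79, 81, 20, 24, 23, 23, 24, 22, 83, 142]
320 [27, 30, 32, 22, 24, 24, 23, 76, 74, 73, 74, 76, 78, 78, 78, 80, 62, 65, 66, 50, 54, 59, 64, 72, 57, 53, 51, 53, 54, 58, 59, 53, 66, 69, 76, 80, 77, 79, 181, 175, 172, 168, 164, 173, 22, 23, 24, 24, 29, 30]
```

send_rows(
  dr=[
    [0, 0, 0],
    [0, 0, 0],
    [0, 0, 0],
    [0, 0, 0],
    [0, 0, 0],
    [0, 0, 0],
    [0, 0, 0],
    [0, 0, 0],
  ],
  xyz=[
    [0, 0, 1],
    [0, 0, 1.9],
    [0, 0, 2.2],
    [0, 0, 2.2],
    [0, 0, 2.2],
    [0, 0, 2.2],
    [0, 0, 2.2],
    [0, 0, 2.2],
  ],
  jaw=[85, 85, 85, 60, 20, 0, 0, 0],
)

```text
time_s: 9.15
eef_pos: [0.4723, 0.33, -0.0222]
eef_rot: [0.0, 0.524, 0.852, 0.001]
wrist_force: [0.9, 0.8, 4.1]
opening: 0.504
grasp_force: 64.7
```

send_rows(
  dr=[
    [0, 0, 0],
    [0, 0, 0],
    [0, 0, 0],
    [0, 0, 0.3],
    [0, 0, 0.7],
    [0, 0, 1.2],
    [0, 0, 1.6],
    [0, 0, 2],
  ],
  xyz=[
    [0, 0, -4],
    [0, 0, -9],
    [0, 0, -14],
    [-2, -1, -18],
    [-6, -4, -21],
    [-11, -7, -21],
    [-16, -10, -21],
    [-21, -13, -21],
  ],
  jaw=[0, 0, 0, 0, 0, 0, 0, 0],
)

```text
time_s: 10.15
eef_pos: [0.4493, 0.0821, 0.1866]
eef_rot: [-0.0, 0.61, 0.792, -0.0]
wrist_force: [1.7, -0.4, -1.0]
opening: 0.509
grasp_force: 61.7
```

send_rows(
  dr=[
    [0, 0, 0.4],
    [0, 0, 0.8],
    [0, 0, 1.2],
    [0, 0, 1.6],
    [0, 0, 2],
    [0, 0, 2.1],
    [0, 0, 2.1],
    [0, 0, 2.1],
  ],
  xyz=[
    [-5, -2, 0],
    [-10, -4, 0],
    [-15, -6, 0],
    [-20, -7.5, 0],
    [-24, -8.5, 0],
    [-25, -8.5, 2],
    [-25, -8.5, 4],
    [-25, -8.5, 4],
  ],
  jaw=[0, 0, 0, 0, 0, 0, 0, 0],
)

```text
time_s: 11.15
eef_pos: [0.4304, -0.1786, 0.145]
eef_rot: [-0.003, 0.693, 0.721, -0.0]
wrist_force: [-0.0, -0.1, -0.9]
opening: 0.505
grasp_force: 61.7
```

```bash
python3 - <<'E'
from h import *
settle("w8");go(.4325,-.18,.027,91.9);print(ctrl.get_obs()["opening"],ctrl.get_obs()["wrist_force"])
im=cv2.imread("pics/w8.png").astype(int);g=im.mean(2).astype(int)
for r in(120,150,180,200,220,240):print(r,g[r,230:430:4].tolist())
m=im[:,:,2]-im[:,:,0]>20
for r in range(100,260,12):
    x=np.nonzero(m[r,230:430])[0]+230
    if len(x):print(r,x.min(),x.max(),len(x))
E
```

```text
11.25 [ 0.432  -0.1794  0.1472] psi 92.24 rot [-5.000e-04  6.932e-01  7.208e-01 -0.000e+00] q [-0.65  0.01  1.93  0.    1.2  -0.69] 0.01841924297873482
11.3 [ 0.4325 -0.1797  0.1477] psi 92.25 open 0.5035687414551439 v 0.01
cm [-0.03  0.   12.07] drz 0.06
0.5035687414551439 [ 0.45853558 -0.27282076 -1.01579302]
120 [10, 186, 163, 161, 164, 162, 154, 146, 152, 139, 121, 69, 116, 228, 164, 164, 255, 250, 250, 251, 250, 251, 251, 250, 250, 248, 251, 250, 251, 248, 250, 249, 255, 208, 178, 224, 241, 242, 238, 243, 243, 239, 255, 33, 32, 245, 239, 123, 129, 128]
150 [163, 164, 161, 160, 160, 165, 157, 153, 163, 168, 54, 91, 119, 233, 163, 150, 252, 247, 247, 249, 246, 248, 249, 248, 249, 247, 248, 249, 249, 245, 248, 245, 240, 166, 174, 211, 236, 239, 238, 239, 239, 237, 23, 38, 219, 236, 245, 126, 130, 132]
180 [141, 137, 230, 250, 127, 145, 153, 144, 150, 11, 67, 62, 58, 59, 49, 49, 48, 48, 46, 45, 46, 68, 71, 65, 55, 46, 54, 63, 53, 56, 63, 64, 53, 51, 46, 44, 44, 45, 43, 243, 237, 255, 33, 27, 236, 237, 126, 125, 126, 130]
200 [152, 144, 142, 141, 140, 150, 164, 165, 46, 46, 45, 40, 35, 37, 44, 40, 114, 135, 124, 113, 115, 96, 97, 90, 83, 83, 85, 89, 91, 89, 87, 88, 88, 86, 132, 126, 113, 90, 106, 99, 255, 23, 32, 138, 235, 244, 113, 111, 117, 121]
220 [187, 128, 148, 154, 148, 147, 158, 158, 19, 45, 40, 35, 39, 50, 47, 41, 55, 61, 59, 52, 45, 102, 93, 96, 95, 92, 94, 97, 95, 89, 86, 79, 78, 99, 128, 132, 109, 101, 123, 116, 244, 31, 34, 239, 235, 102, 110, 113, 114, 119]
240 [139, 144, 153, 154, 160, 164, 161, 161, 183, 38, 44, 40, 40, 41, 39, 40, 45, 40, 42, 39, 44, 39, 38, 44, 42, 40, 39, 40, 38, 31, 102, 102, 99, 107, 112, 114, 110, 124, 131, 83, 95, 16, 8, 115, 117, 51, 120, 115, 118, 122]
100 268 274 7
112 268 275 8
124 268 274 7
136 268 275 8
148 269 275 7
160 269 273 5
172 269 350 14
184 285 386 48
196 279 388 110
208 296 388 93
220 314 387 74
232 330 386 57
244 356 386 31
256 374 385 12
```

send_rows(
  dr=[
    [0, 0, 0],
    [0, 0, 0],
    [0, 0, 0],
    [0, 0, 0],
    [0, 0, 0],
    [0, 0, 0],
    [0, 0, 0],
    [0, 0, 0],
  ],
  xyz=[
    [0, 0, 3],
    [0, 0, 6],
    [0, 0, 8.5],
    [0, 0, 9.8],
    [0, 0, 10.5],
    [0, 0, 11],
    [0, 0, 11.4],
    [0, 0, 11.4],
  ],
  jaw=[0, 0, 0, 0, 0, 0, 0, 0],
)

```text
time_s: 12.3
eef_pos: [0.4323, -0.1798, 0.0333]
eef_rot: [0.0, 0.693, 0.721, 0.0]
wrist_force: [-0.1, 0.6, -2.2]
opening: 0.507
grasp_force: 61.8
```

```bash
python3 - <<'E'
from h import *
settle("w9");go(.4325,-.18,.028,91.9);print(ctrl.get_obs()["wrist_force"],ctrl.get_obs()["opening"])
g=cv2.imread("pics/w9.png").mean(2).astype(int)
for r in(150,165,190,220):print(r,g[r,230:430:4].tolist())
E
```

```text
12.3 [ 0.4323 -0.1798  0.0333] psi 92.23 rot [1.000e-04 6.932e-01 7.207e-01 0.000e+00] q [-0.65  0.2   2.   -0.    0.95 -0.69] 0.0038159759532266782
12.35 [ 0.4324 -0.1799  0.0334] psi 92.23 open 0.5069107295717434 v 0.0
cm [-0.01  0.01  0.54] drz 0.05
[-0.06665699  0.02836942 -1.23601012] 0.5069107295717434
150 [152, 156, 115, 101, 217, 155, 155, 153, 138, 78, 249, 244, 245, 246, 247, 248, 247, 246, 247, 246, 246, 248, 246, 245, 246, 243, 244, 245, 244, 244, 246, 246, 243, 242, 244, 244, 243, 240, 255, 88, 187, 161, 169, 169, 233, 151, 228, 227, 222, 226]
165 [160, 162, 51, 45, 216, 153, 157, 152, 139, 77, 254, 242, 245, 244, 245, 247, 246, 244, 246, 245, 245, 248, 245, 245, 245, 243, 243, 245, 243, 245, 245, 245, 242, 241, 244, 244, 242, 239, 114, 73, 160, 162, 170, 156, 208, 228, 230, 226, 223, 228]
190 [112, 73, 49, 52, 111, 109, 97, 96, 86, 82, 82, 80, 77, 80, 86, 94, 96, 106, 124, 105, 109, 94, 94, 87, 77, 85, 91, 91, 88, 88, 86, 85, 81, 79, 77, 76, 84, 81, 81, 87, 83, 168, 169, 240, 195, 227, 228, 221, 224, 230]
220 [130, 130, 47, 49, 49, 55, 54, 53, 36, 43, 37, 33, 37, 46, 43, 38, 50, 55, 41, 112, 92, 84, 86, 88, 89, 88, 87, 92, 90, 83, 82, 73, 73, 92, 120, 125, 104, 95, 118, 110, 215, 120, 225, 225, 222, 229, 223, 220, 228, 227]
```

send_rows(
  dr=[
    [0, 0, 0],
    [0, 0, 0],
    [0, 0, 0],
    [0, 0, 0],
    [0, 0, 0],
    [0, 0, 0],
    [0, 0, 0],
    [0, 0, 0],
  ],
  xyz=[
    [0, 0.05, 0.3],
    [0, 0.05, 0.5],
    [0, 0.05, 0.5],
    [0, 0.05, 0.5],
    [0, 0.05, 0.5],
    [0, 0.05, 0.5],
    [0, 0.05, -2],
    [0, 0.05, -5],
  ],
  jaw=[0, 0, 0, 70, 70, 70, 70, 70],
)

```text
time_s: 13.35
eef_pos: [0.4322, -0.1794, 0.0833]
eef_rot: [-0.001, 0.693, 0.721, -0.0]
wrist_force: [0.4, -0.6, -0.0]
opening: 0.699
grasp_force: 0.0
```

send_rows(
  dr=[
    [0, 0, 0],
    [0, 0, 0],
    [0, 0, 0],
    [0, 0, 0],
    [0, 0, 0],
    [0, 0, 0],
    [0, 0, 0],
    [0, 0, 0],
  ],
  xyz=[
    [0, 0, -4],
    [0, 0, -8],
    [0, 0, -12],
    [0, 0, -15],
    [0, 0, -15],
    [0, 0, -15],
    [0, 0, -15],
    [0, 0, -15],
  ],
  jaw=[100, 100, 100, 100, 100, 100, 100, 100],
)

```text
time_s: 14.35
eef_pos: [0.4323, -0.1794, 0.2321]
eef_rot: [-0.001, 0.693, 0.721, -0.0]
wrist_force: [0.6, -0.7, -0.1]
opening: 1.0
grasp_force: 0.0
```

```bash
python3 - <<'E'
from h import *
import pickle
settle("w10")
c=pickle.load(open("w10.pkl","rb"));im=cv2.imread("pics/w10.png").astype(int)
m=((im[:,:,2]-im[:,:,0]>12)).astype(np.uint8);m[:, :200]=0;m[:,450:]=0
g=im.mean(2).astype(int)
for r in range(120,260,20):
    print(r,g[r,260:400:4].tolist())
print([ (r,int(g[r,325])) for r in range(80,260,4)])
E
```

```text
14.35 [ 0.4323 -0.1794  0.2321] psi 92.22 rot [-1.000e-03  6.933e-01  7.207e-01 -1.000e-04] q [-0.65 -0.08  1.84 -0.    1.39 -0.69] 0.005615645068337223
120 [151, 151, 152, 133, 148, 117, 127, 110, 241, 162, 73, 250, 250, 250, 250, 251, 249, 248, 250, 250, 247, 250, 248, 255, 176, 222, 246, 242, 245, 243, 239, 35, 255, 245, 124]
140 [160, 156, 163, 164, 168, 117, 127, 117, 61, 95, 255, 104, 84, 106, 108, 122, 88, 96, 86, 80, 110, 126, 100, 255, 94, 255, 244, 241, 242, 242, 43, 33, 246, 249, 127]
160 [138, 150, 159, 161, 158, 50, 50, 59, 61, 34, 253, 89, 86, 88, 96, 79, 127, 93, 85, 109, 131, 122, 114, 255, 244, 236, 242, 243, 241, 242, 27, 12, 240, 186, 131]
180 [159, 161, 164, 157, 159, 50, 53, 57, 63, 38, 113, 40, 42, 38, 46, 43, 110, 108, 81, 118, 127, 116, 99, 244, 243, 235, 238, 242, 240, 255, 35, 221, 239, 103, 112]
200 [161, 166, 157, 171, 172, 51, 52, 38, 141, 89, 247, 36, 46, 41, 39, 48, 35, 37, 43, 49, 46, 51, 84, 104, 239, 236, 234, 238, 240, 160, 35, 243, 250, 112, 115]
220 [157, 165, 170, 163, 167, 119, 45, 118, 124, 104, 110, 30, 37, 32, 41, 47, 47, 52, 42, 56, 46, 57, 94, 104, 113, 121, 120, 122, 125, 122, 120, 122, 49, 53, 55]
240 [164, 167, 165, 168, 161, 117, 122, 122, 122, 118, 123, 122, 123, 126, 125, 124, 123, 122, 122, 122, 122, 124, 123, 123, 120, 122, 124, 122, 122, 122, 122, 123, 122, 124, 130]
[(80, 248), (84, 248), (88, 247), (92, 253), (96, 200), (100, 244), (104, 117), (108, 114), (112, 250), (116, 250), (120, 250), (124, 250), (128, 253), (132, 95), (136, 86), (140, 85), (144, 96), (148, 78), (152, 99), (156, 95), (160, 103), (164, 83), (168, 89), (172, 92), (176, 107), (180, 115), (184, 51), (188, 45), (192, 42), (196, 44), (200, 39), (204, 49), (208, 40), (212, 39), (216, 49), (220, 50), (224, 58), (228, 26), (232, 15), (236, 5), (240, 121), (244, 122), (248, 123), (252, 144), (256, 143)]
```

The block lies straight in the tray, centred between the rails and clear of the port. Next I'll move over the sleeve.

send_rows(
  dr=[
    [0, 0, 0],
    [0, 0, 0],
    [0, 0, 0],
    [0, 0, 0],
    [0, 0, 0],
    [0, 0, 0],
    [0, 0, 0],
    [0, 0, 0],
  ],
  xyz=[
    [4, 1, 0.5],
    [9, 2, 1],
    [14, 3, 1.5],
    [19, 4, 2],
    [22.4, 5, 3.2],
    [22.4, 5, 3.2],
    [22.4, 5, 3.2],
    [22.4, 5, 3.2],
  ],
  jaw=[100, 100, 100, 100, 100, 100, 100, 100],
)

```text
time_s: 15.4
eef_pos: [0.4742, 0.045, 0.2015]
eef_rot: [0.0, 0.694, 0.72, 0.0]
wrist_force: [0.2, -0.5, -0.6]
opening: 1.001
grasp_force: 0.0
```

```bash
python3 - <<'E'
from h import *
settle("w11",(220,100,420,250),(800,600))
E
```

```text
15.4 [0.4742 0.045  0.2015] psi 92.15 rot [3.000e-04 6.937e-01 7.202e-01 0.000e+00] q [-0.16 -0.04  1.86 -0.    1.32 -0.19] 0.0043130068202065315
```

View pics/w11c.png

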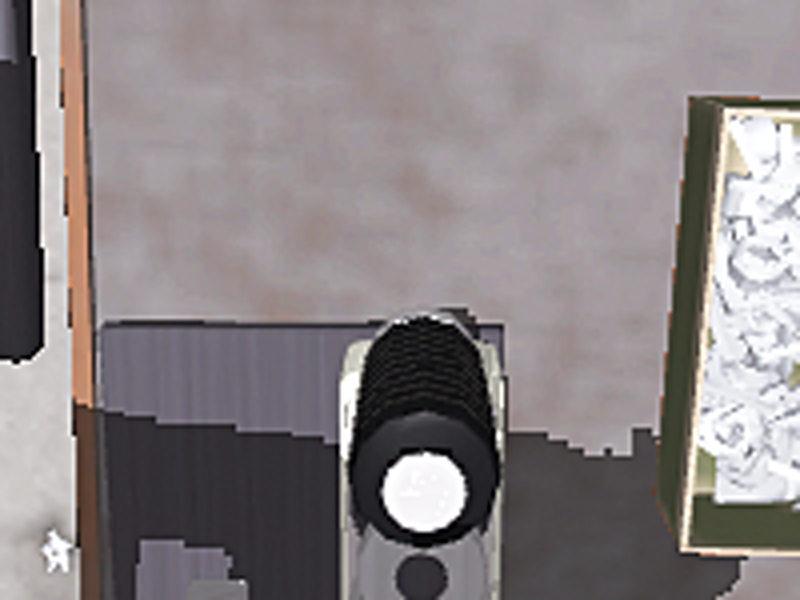

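The sleeve's top disc is centred at crop (424.5,480), with a radius of ~72 px.

```bash
python3 - <<'E'
from h import *
import pickle
c=pickle.load(open("w11.pkl","rb"));print(c["world_from_camera"][:3,3])
for z in(.160,.166):
    p=plane("wrist",326.1,220,z,c);print(p)
go(p[0],p[1],.089,92.2)
E
```

```text
[0.47103913 0.11706928 0.36527254]
[0.47480371 0.04278995 0.16      ]
[0.47469368 0.04496109 0.166     ]
15.45 [0.4742 0.045  0.2015] psi 92.13 open 1.0046192644397887 v 0.0
cm [-0.    0.05 11.25] drz -0.01
```

send_rows(
  dr=[
    [0, 0, 0],
    [0, 0, 0],
    [0, 0, 0],
    [0, 0, 0],
    [0, 0, 0],
    [0, 0, 0],
    [0, 0, 0],
    [0, 0, 0],
  ],
  xyz=[
    [0, 0.05, 2],
    [0, 0.05, 5],
    [0, 0.05, 8],
    [0, 0.05, 10],
    [0, 0.05, 11.2],
    [0, 0.05, 11.2],
    [0, 0.05, 11.2],
    [0, 0.05, 11.2],
  ],
  jaw=[100, 100, 100, 100, 100, 100, 100, 100],
)

```text
time_s: 16.45
eef_pos: [0.4753, 0.0459, 0.0901]
eef_rot: [0.001, 0.693, 0.721, 0.001]
wrist_force: [0.5, -0.9, -0.2]
opening: 1.001
grasp_force: 0.0
```

send_rows(
  dr=[
    [0, 0, 0],
    [0, 0, 0],
    [0, 0, 0],
    [0, 0, 0],
    [0, 0, 0],
    [0, 0, 0],
    [0, 0, 0],
    [0, 0, 0],
  ],
  xyz=[
    [0, 0, 0],
    [0, 0, 0],
    [0, 0, 0],
    [0, 0, 0],
    [0, 0, 0],
    [0, 0, 0],
    [0, 0, 0],
    [0, 0, 0],
  ],
  jaw=[60, 30, 0, 0, 0, 0, 0, 0],
)

```text
time_s: 17.45
eef_pos: [0.4748, 0.0461, 0.0894]
eef_rot: [0.0, 0.693, 0.721, 0.0]
wrist_force: [1.4, 1.1, 2.6]
opening: 0.266
grasp_force: 58.7
```

```bash
python3 - <<'E'
from h import *
go(.4747,.0455,.089,92.2);o=ctrl.get_obs();print(o["grasp_force"],o["wrist_force"],o["torque"])
import math
f=math.radians(2.13-1.9) # marker yaw relative to tool (tool x=marker y)
# tool x ~ marker +y, tool y ~ marker +x
for i in range(0,33):
    t=7.85*i/32;mx=4.5*math.sin(t);my=4.5*(math.cos(t)-1)
    # psi tool 92.13: tool x at 92.13, marker y at 91.9
    tx=my*math.cos(f)+mx*math.sin(f);ty=mx*math.cos(f)-my*math.sin(f)
    print(i,round(t,2),round(tx,2),round(ty,2))
E
```

```text
17.45 [0.4748 0.0461 0.0894] psi 92.23 open 0.26569913568693404 v 0.0
cm [-0.06 -0.01  0.04] drz 0.0
58.66197645664215 [1.44665242 1.06699032 2.62068364] [ 0.15155662 -0.15608022 -0.01640127]
0 0.0 0.0 0.0
1 0.25 -0.13 1.09
2 0.49 -0.52 2.12
3 0.74 -1.15 3.03
4 0.98 -1.98 3.75
5 1.23 -2.96 4.25
6 1.47 -4.04 4.49
7 1.72 -5.14 4.47
8 1.96 -6.2 4.18
9 2.21 -7.16 3.65
10 2.45 -7.96 2.89
11 2.7 -8.56 1.96
12 2.94 -8.91 0.92
13 3.19 -9.0 -0.18
14 3.43 -8.81 -1.26
15 3.68 -8.37 -2.27
16 3.92 -7.7 -3.14
17 4.17 -6.84 -3.83
18 4.42 -5.83 -4.28
19 4.66 -4.75 -4.48
20 4.91 -3.65 -4.4
21 5.15 -2.6 -4.06
22 5.4 -1.67 -3.48
23 5.64 -0.9 -2.69
24 5.89 -0.35 -1.73
25 6.13 -0.05 -0.67
26 6.38 -0.02 0.43
27 6.62 -0.25 1.5
28 6.87 -0.74 2.49
29 7.11 -1.45 3.33
30 7.36 -2.35 3.97
31 7.6 -3.37 4.37
32 7.85 -4.46 4.52
```

send_rows(
  dr=[
    [0, 0, 0],
    [0, 0, 0],
    [0, 0, 0],
    [0, 0, 0],
    [0, 0, 0],
    [0, 0, 0],
    [0, 0, 0],
    [0, 0, 0],
  ],
  xyz=[
    [-0.13, 1.09, 0],
    [-0.52, 2.12, 0],
    [-1.15, 3.03, 0],
    [-1.98, 3.75, 0],
    [-2.96, 4.25, 0],
    [-4.04, 4.49, 0],
    [-5.14, 4.47, 0],
    [-6.2, 4.18, 0],
  ],
  jaw=[0, 0, 0, 0, 0, 0, 0, 0],
)

```text
time_s: 18.45
eef_pos: [0.5187, -0.0139, 0.0892]
eef_rot: [-0.001, 0.693, 0.721, 0.0]
wrist_force: [-1.4, 6.1, 7.5]
opening: 0.271
grasp_force: 58.8
```

```bash
cat >> h.py <<'E'
def st():
    o=ctrl.get_obs();e=np.array(o["eef_pos"])[:2]-[.4762,.0009]
    f=np.radians(1.9);mx=e@[np.cos(f),np.sin(f)];my=e@[-np.sin(f),np.cos(f)]
    print(o["time_s"],"r",np.hypot(mx,my).round(4),"th",np.arctan2(mx,my).round(3),"F",np.round(o["wrist_force"],1),"open",o["opening"],"z",o["eef_pos"][2])
E
python3 -c "
from h import *
st()"
```

```text
18.45 r 0.0451 th 1.94 F [-1.4  6.1  7.5] open 0.2711386192361138 z 0.08923818065849543
```

send_rows(
  dr=[
    [0, 0, 0],
    [0, 0, 0],
    [0, 0, 0],
    [0, 0, 0],
    [0, 0, 0],
    [0, 0, 0],
    [0, 0, 0],
    [0, 0, 0],
  ],
  xyz=[
    [-0.96, -0.53, 0],
    [-1.76, -1.29, 0],
    [-2.36, -2.22, 0],
    [-2.71, -3.26, 0],
    [-2.8, -4.36, 0],
    [-2.61, -5.44, 0],
    [-2.17, -6.45, 0],
    [-1.5, -7.32, 0],
  ],
  jaw=[0, 0, 0, 0, 0, 0, 0, 0],
)

```text
time_s: 19.45
eef_pos: [0.4458, -0.0324, 0.0894]
eef_rot: [0.001, 0.693, 0.721, -0.0]
wrist_force: [5.2, 0.2, 1.4]
opening: 0.266
grasp_force: 58.8
```

```bash
python3 -c "
from h import *
st()"
```

```text
19.45 r 0.045 th -2.368 F [5.2 0.2 1.4] open 0.2656335237262262 z 0.0894011842553419
```

send_rows(
  dr=[
    [0, 0, 0],
    [0, 0, 0],
    [0, 0, 0],
    [0, 0, 0],
    [0, 0, 0],
    [0, 0, 0],
    [0, 0, 0],
    [0, 0, 0],
  ],
  xyz=[
    [0.86, -0.69, 0],
    [1.87, -1.14, 0],
    [2.95, -1.34, 0],
    [4.05, -1.26, 0],
    [5.1, -0.92, 0],
    [6.03, -0.34, 0],
    [6.8, 0.45, 0],
    [7.35, 1.41, 0],
  ],
  jaw=[0, 0, 0, 0, 0, 0, 0, 0],
)

```text
time_s: 20.45
eef_pos: [0.4571, 0.0422, 0.0892]
eef_rot: [-0.0, 0.693, 0.721, -0.001]
wrist_force: [-0.3, -7.5, 5.2]
opening: 0.263
grasp_force: 59.2
```

```bash
python3 -c "
from h import *
st()"
```

```text
20.45 r 0.0455 th -0.401 F [-0.3 -7.5  5.2] open 0.26349556988618916 z 0.08922936802640308
```

send_rows(
  dr=[
    [0, 0, 0],
    [0, 0, 0],
    [0, 0, 0],
    [0, 0, 0],
    [0, 0, 0],
    [0, 0, 0],
    [0, 0, 0],
    [0, 0, 0],
  ],
  xyz=[
    [0.3, 1.06, 0],
    [0.33, 2.16, 0],
    [0.1, 3.23, 0],
    [-0.39, 4.22, 0],
    [-1.1, 5.06, 0],
    [-2, 5.7, 0],
    [-3.02, 6.1, 0],
    [-3.8, 6.25, 0],
  ],
  jaw=[0, 0, 0, 0, 0, 0, 0, 0],
)

```text
time_s: 21.45
eef_pos: [0.5208, 0.0079, 0.0893]
eef_rot: [-0.001, 0.693, 0.721, 0.0]
wrist_force: [-1.8, 3.4, 8.8]
opening: 0.265
grasp_force: 59.5
```

```bash
python3 -c "
from h import *
st()"
```

```text
21.45 r 0.0451 th 1.447 F [-1.8  3.4  8.8] open 0.26451136794391183 z 0.08926332299659218
```

send_rows(
  dr=[
    [0, 0, 0],
    [0, 0, 0],
    [0, 0, 0],
    [0, 0, 0],
    [0, 0, 0],
    [0, 0, 0],
    [0, 0, 0],
    [0, 0, 0],
  ],
  xyz=[
    [-0.1, 0.02, 0],
    [-0.2, 0.02, 0],
    [-0.3, 0.03, 0],
    [-0.4, 0.03, 0],
    [-0.5, 0.03, 0],
    [-0.6, 0.03, 0],
    [-0.6, 0.03, 0],
    [-0.6, 0.03, 0],
  ],
  jaw=[0, 0, 0, 0, 0, 0, 0, 0],
)

```text
time_s: 22.45
eef_pos: [0.5212, 0.0024, 0.0893]
eef_rot: [-0.001, 0.693, 0.721, 0.0]
wrist_force: [-1.1, 2.8, 9.5]
opening: 0.265
grasp_force: 59.4
```

```bash
python3 -c "
from h import *
st()"
```

```text
22.45 r 0.045 th 1.57 F [-1.1  2.8  9.5] open 0.26506540964429925 z 0.08925758002768237
```

send_rows(
  dr=[
    [0, 0, 0],
    [0, 0, 0],
    [0, 0, 0],
    [0, 0, 0],
    [0, 0, 0],
    [0, 0, 0],
    [0, 0, 0],
    [0, 0, 0],
  ],
  xyz=[
    [-0.05, 0, 0],
    [-0.1, 0, 0],
    [-0.15, 0, 0],
    [-0.2, 0, 0],
    [-0.25, 0, 0],
    [-0.25, 0, 0],
    [-0.25, 0, 0],
    [-0.25, 0, 0],
  ],
  jaw=[0, 0, 0, 0, 0, 0, 0, 0],
)

```text
time_s: 23.45
eef_pos: [0.5212, 0.0022, 0.0892]
eef_rot: [-0.003, 0.693, 0.721, 0.002]
wrist_force: [-1.0, 12.9, 9.6]
opening: 0.268
grasp_force: 59.5
```

```bash
python3 -c "
from h import *
st()"
```

```text
23.45 r 0.045 th 1.574 F [-1.  12.9  9.6] open 0.26799060199776126 z 0.0892483400776784
```

The wrist force has jumped to 12.9 N at the predicted angle, so this is the stop. Now I'll wind back.

send_rows(
  dr=[
    [0, 0, 0],
    [0, 0, 0],
    [0, 0, 0],
    [0, 0, 0],
    [0, 0, 0],
    [0, 0, 0],
    [0, 0, 0],
    [0, 0, 0],
  ],
  xyz=[
    [0.6, -0.03, 0],
    [1.63, -0.18, 0],
    [2.65, -0.58, 0],
    [3.55, -1.22, 0],
    [4.26, -2.06, 0],
    [4.75, -3.05, 0],
    [4.98, -4.12, 0],
    [4.95, -5.22, 0],
  ],
  jaw=[0, 0, 0, 0, 0, 0, 0, 0],
)

```text
time_s: 24.45
eef_pos: [0.4669, 0.0454, 0.0892]
eef_rot: [-0.0, 0.693, 0.721, -0.001]
wrist_force: [-0.7, -8.2, 7.0]
opening: 0.264
grasp_force: 59.3
```

```bash
python3 -c "
from h import *
st()"
```

```text
24.45 r 0.0455 th -0.173 F [-0.7 -8.2  7. ] open 0.2642086109332297 z 0.08921828714307531
```

send_rows(
  dr=[
    [0, 0, 0],
    [0, 0, 0],
    [0, 0, 0],
    [0, 0, 0],
    [0, 0, 0],
    [0, 0, 0],
    [0, 0, 0],
    [0, 0, 0],
  ],
  xyz=[
    [-0.3, -1.06, 0],
    [-0.85, -2.02, 0],
    [-1.62, -2.81, 0],
    [-2.55, -3.39, 0],
    [-3.6, -3.73, 0],
    [-4.7, -3.81, 0],
    [-5.78, -3.61, 0],
    [-6.79, -3.16, 0],
  ],
  jaw=[0, 0, 0, 0, 0, 0, 0, 0],
)

```text
time_s: 25.45
eef_pos: [0.4385, -0.0237, 0.0893]
eef_rot: [-0.001, 0.693, 0.721, -0.0]
wrist_force: [0.4, -1.2, 6.8]
opening: 0.266
grasp_force: 59.5
```

send_rows(
  dr=[
    [0, 0, 0],
    [0, 0, 0],
    [0, 0, 0],
    [0, 0, 0],
    [0, 0, 0],
    [0, 0, 0],
    [0, 0, 0],
    [0, 0, 0],
  ],
  xyz=[
    [-0.86, 0.69, 0],
    [-1.53, 1.56, 0],
    [-1.97, 2.57, 0],
    [-2.16, 3.65, 0],
    [-2.07, 4.75, 0],
    [-1.72, 5.79, 0],
    [-1.12, 6.72, 0],
    [-0.32, 7.48, 0],
  ],
  jaw=[0, 0, 0, 0, 0, 0, 0, 0],
)

```text
time_s: 26.45
eef_pos: [0.5143, -0.023, 0.0893]
eef_rot: [-0.0, 0.693, 0.721, 0.0]
wrist_force: [-0.6, 0.6, 7.8]
opening: 0.266
grasp_force: 59.2
```

```bash
python3 -c "
from h import *
st()"
```

```text
26.45 r 0.045 th 2.164 F [-0.6  0.6  7.8] open 0.26616567632049226 z 0.08928172102974746
```

send_rows(
  dr=[
    [0, 0, 0],
    [0, 0, 0],
    [0, 0, 0],
    [0, 0, 0],
    [0, 0, 0],
    [0, 0, 0],
    [0, 0, 0],
    [0, 0, 0],
  ],
  xyz=[
    [0.96, 0.53, 0],
    [2.02, 0.82, 0],
    [3.12, 0.84, 0],
    [4.2, 0.6, 0],
    [5.18, 0.1, 0],
    [6.01, -0.62, 0],
    [6.64, -1.53, 0],
    [7.03, -2.56, 0],
  ],
  jaw=[0, 0, 0, 0, 0, 0, 0, 0],
)

```text
time_s: 27.45
eef_pos: [0.4844, 0.0456, 0.0892]
eef_rot: [-0.001, 0.693, 0.721, -0.001]
wrist_force: [-2.1, -7.3, 8.0]
opening: 0.269
grasp_force: 59.4
```

send_rows(
  dr=[
    [0, 0, 0],
    [0, 0, 0],
    [0, 0, 0],
    [0, 0, 0],
    [0, 0, 0],
    [0, 0, 0],
    [0, 0, 0],
    [0, 0, 0],
  ],
  xyz=[
    [0.1, -0.55, 0],
    [0.13, -0.9, 0],
    [0.13, -1.09, 0],
    [0.13, -1.15, 0],
    [0.13, -1.15, 0],
    [0.13, -1.15, 0],
    [0.13, -1.15, 0],
    [0.13, -1.15, 0],
  ],
  jaw=[0, 0, 0, 0, 0, 0, 0, 0],
)

```text
time_s: 28.45
eef_pos: [0.4748, 0.0462, 0.0894]
eef_rot: [0.001, 0.693, 0.721, 0.0]
wrist_force: [3.9, -3.0, 2.9]
opening: 0.267
grasp_force: 59.0
```

```bash
python3 -c "
from h import *
st();print(ctrl.get_obs()['eef_pos'])"
```

```text
28.45 r 0.0453 th 0.001 F [ 3.9 -3.   2.9] open 0.26742897497710755 z 0.08937025170717355
[0.4747541  0.04619553 0.08937025]
```

send_rows(
  dr=[
    [0, 0, 0],
    [0, 0, 0],
    [0, 0, 0],
    [0, 0, 0],
    [0, 0, 0],
    [0, 0, 0],
    [0, 0, 0],
    [0, 0, 0],
  ],
  xyz=[
    [0, 0.06, 0],
    [0, 0.06, 0],
    [0, 0.06, 0],
    [0, 0.06, 0],
    [0, 0.06, 0],
    [0, 0.06, 0],
    [0, 0.06, 0],
    [0, 0.06, -2],
  ],
  jaw=[0, 40, 60, 80, 100, 100, 100, 100],
)

```text
time_s: 29.45
eef_pos: [0.4731, 0.0462, 0.1081]
eef_rot: [-0.001, 0.693, 0.721, -0.001]
wrist_force: [0.1, 0.5, 0.1]
opening: 1.0
grasp_force: 0.0
```

send_rows(
  dr=[
    [0, 0, 0],
    [0, 0, 0],
    [0, 0, 0],
    [0, 0, 0],
    [0, 0, 0],
    [0, 0, 0],
    [0, 0, 0],
    [0, 0, 0],
  ],
  xyz=[
    [0, 0, -3],
    [0, 0, -7],
    [0, 0, -11],
    [-5, -1, -14],
    [-10, -2, -14],
    [-15, -3, -14],
    [-20, -4, -14],
    [-20, -4, -14],
  ],
  jaw=[100, 100, 100, 100, 100, 100, 100, 100],
)

```text
time_s: 30.45
eef_pos: [0.4417, -0.1583, 0.2493]
eef_rot: [0.0, 0.695, 0.719, -0.0]
wrist_force: [0.3, 0.3, -0.6]
opening: 1.004
grasp_force: 0.0
```

```bash
python3 - <<'E'
from h import *
settle("w12")
a=cv2.imread("pics/w10.png").mean(2).astype(int);b=cv2.imread("pics/w12.png").mean(2).astype(int)
for r in(100,120,140,160,180,200,220):print(r,b[r,260:400:5].tolist())
s=cv2.cvtColor(ctrl.camera("scene"),cv2.COLOR_RGB2BGR);d=ctrl.camera("side")[:,:,::-1]
cv2.imwrite("pics/s2.png",s);cv2.imwrite("pics/d2.png",d)
# sleeve then/now, tray/port areas
for n,new,(x0,y0,x1,y1) in(("scene0",s,(308,195,330,228)),("side0",d,(322,185,340,215)),("scene0",s,(373,160,394,178)),("side0",d,(355,176,376,188)),("scene0",s,(340,165,390,215))):
    o=cv2.imread(f"pics/{n}.png")[y0:y1,x0:x1].astype(int);print(n,(x0,y0),np.abs(o-new[y0:y1,x0:x1]).mean().round(2))
E
```

```text
30.65 [ 0.4424 -0.1543  0.2491] psi 92.29 rot [-2.000e-04  6.929e-01  7.211e-01  2.000e-04] q [-0.59 -0.1   1.82  0.    1.42 -0.63] 0.015086513645490674
100 [158, 164, 161, 122, 113, 106, 249, 250, 251, 251, 245, 246, 255, 254, 250, 250, 250, 204, 249, 248, 250, 248, 30, 255, 255, 132, 128, 127]
120 [161, 158, 161, 118, 109, 161, 93, 99, 109, 107, 242, 242, 255, 106, 103, 255, 222, 232, 255, 250, 249, 252, 35, 255, 149, 133, 131, 131]
140 [146, 157, 165, 120, 111, 163, 252, 247, 248, 248, 249, 247, 248, 249, 247, 247, 173, 215, 246, 245, 248, 255, 36, 245, 118, 128, 127, 133]
160 [162, 160, 149, 55, 54, 107, 255, 243, 245, 244, 246, 245, 246, 248, 244, 244, 166, 237, 245, 244, 244, 171, 29, 243, 121, 123, 127, 130]
180 [145, 157, 159, 52, 58, 43, 112, 109, 113, 111, 115, 106, 255, 246, 242, 241, 253, 241, 244, 244, 241, 40, 1, 242, 133, 126, 128, 126]
200 [165, 161, 169, 54, 57, 105, 246, 233, 255, 109, 112, 112, 111, 118, 113, 113, 102, 103, 247, 243, 240, 26, 211, 248, 112, 113, 124, 121]
220 [159, 163, 168, 120, 128, 54, 101, 104, 110, 110, 111, 105, 109, 115, 111, 114, 101, 114, 111, 118, 117, 16, 116, 145, 50, 52, 53, 55]
scene0 (308, 195) 13.22
side0 (322, 185) 6.65
scene0 (373, 160) 17.7
side0 (355, 176) 14.56
scene0 (340, 165) 23.5
```

send_rows(
  dr=[
    [0, 0, 0],
    [0, 0, 0],
    [0, 0, 0],
    [0, 0, 0],
    [0, 0, 0],
    [0, 0, 0],
    [0, 0, 0],
    [0, 0, 0],
  ],
  xyz=[
    [-4, -2, -1],
    [-8, -4, -2],
    [-12, -6, -2],
    [-16, -8, -2],
    [-20, -10, -2],
    [-24, -12, -2],
    [-29, -15, -2],
    [-29, -15, -2],
  ],
  jaw=[100, 100, 100, 100, 100, 100, 100, 100],
)

```text
time_s: 31.8
eef_pos: [0.3023, -0.4532, 0.2688]
eef_rot: [-0.0, 0.694, 0.72, -0.0]
wrist_force: [-0.3, 0.0, -0.4]
opening: 0.998
grasp_force: 0.0
```

```bash
python3 - <<'E'
from h import *
s=ctrl.camera("scene")[:,:,::-1];d=ctrl.camera("side")[:,:,::-1]
for n,new,(x0,y0,x1,y1) in(("scene0",s,(311,196,327,224)),("side0",d,(324,186,337,212))):
    for im in(cv2.imread(f"pics/{n}.png"),new):
        m=im[y0:y1,x0:x1].max(2)<60;ys,xs=np.nonzero(m);print(n,"sleeve",len(xs),xs.mean().round(2)+x0,ys.mean().round(2)+y0)
for n,new,(x0,y0,x1,y1) in(("scene0",s,(372,162,396,178)),("side0",d,(354,174,377,190))):
    print(n)
    for im in(cv2.imread(f"pics/{n}.png"),new):
        for r in range(y0,y1,2):print(im[r,x0:x1:2].mean(1).astype(int).tolist())
        print()
E
```

```text
scene0 sleeve 116 317.39 213.0
scene0 sleeve 110 317.35 213.15
side0 sleeve 142 329.94 201.23
side0 sleeve 142 329.88 201.25
scene0
[169, 125, 97, 155, 167, 167, 168, 169, 169, 169, 167, 158]
[168, 82, 97, 81, 74, 133, 162, 169, 169, 167, 168, 172]
[168, 68, 57, 57, 84, 95, 77, 118, 156, 167, 166, 168]
[182, 96, 58, 56, 57, 57, 73, 92, 82, 98, 151, 167]
[187, 172, 129, 60, 57, 57, 57, 55, 59, 96, 74, 168]
[186, 140, 173, 184, 138, 61, 55, 57, 55, 56, 78, 169]
[139, 204, 203, 190, 152, 185, 132, 71, 56, 56, 104, 167]
[195, 204, 205, 203, 202, 199, 168, 169, 123, 103, 160, 163]

[170, 126, 97, 156, 168, 168, 169, 170, 169, 170, 167, 158]
[169, 82, 98, 81, 73, 134, 163, 169, 169, 168, 169, 172]
[170, 68, 57, 57, 85, 95, 78, 117, 156, 168, 168, 169]
[182, 98, 58, 57, 57, 57, 74, 93, 81, 97, 153, 168]
[188, 173, 128, 62, 58, 57, 56, 55, 59, 96, 73, 169]
[187, 141, 174, 185, 139, 61, 56, 57, 56, 55, 79, 169]
[140, 205, 204, 191, 153, 186, 133, 73, 56, 56, 104, 163]
[196, 205, 205, 204, 203, 201, 168, 170, 124, 104, 160, 156]

side0
[145, 146, 145, 145, 142, 144, 144, 147, 143, 144, 144, 160]
[144, 134, 93, 130, 148, 147, 149, 154, 146, 140, 144, 183]
[147, 119, 95, 109, 85, 53, 34, 22, 54, 96, 150, 144]
[145, 116, 34, 26, 23, 41, 73, 95, 107, 69, 154, 136]
[144, 121, 36, 33, 37, 33, 37, 32, 32, 38, 151, 134]
[141, 167, 69, 24, 31, 35, 34, 33, 35, 47, 151, 140]
[133, 147, 146, 210, 80, 74, 70, 39, 26, 141, 145, 155]
[133, 115, 191, 183, 186, 184, 163, 128, 148, 104, 148, 142]

[147, 145, 145, 147, 142, 142, 145, 146, 145, 145, 144, 159]
[147, 135, 92, 131, 150, 146, 150, 152, 147, 137, 149, 185]
[147, 120, 97, 111, 86, 54, 37, 25, 53, 95, 150, 149]
[144, 116, 33, 26, 24, 42, 72, 97, 108, 71, 157, 138]
[142, 122, 37, 37, 37, 36, 34, 32, 32, 38, 154, 133]
[145, 167, 67, 29, 29, 31, 35, 31, 32, 44, 152, 140]
[134, 148, 145, 212, 79, 77, 73, 42, 30, 141, 147, 155]
[134, 115, 192, 184, 188, 187, 164, 129, 149, 106, 148, 141]
```

The port looks the same as before feeding, so the flap is shut. The sleeve is back at home, the tray is empty, and the robot is clear of everything.

```bash
python3 -c "
from bench import ctrl
print(ctrl.hand_in())"
```

```text
the job is handed in; nothing more can be done
None
```

The job is handed in at about 32 s: I wound the crank to its stop, driving the block in through the flap, then wound it back home and let go. The tray is empty and the port looks as it did before (flap shut), but I couldn't see the block inside the box.

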